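# Step a calibrator's set-point dial four clicks and confirm

## Robot

A 7-joint arm with a two-finger parallel gripper is mounted at the origin on the work surface. World frame = base frame: x ahead of the robot, y to its left, z up, the work surface at z = 0. Lengths are in m, angles in rad, forces in N, time in s.
With the tool pointing down it reaches from about 0.4 to 0.85 m from the base axis. Payload 4.5 kg.
Tool frame: the origin (TCP) lies midway between the tips of the shut fingers; the grasp point (between the pads) lies 19 mm behind it; z points along the fingers, y is the line along which they close (so a half turn about z gives the same grasp; the last joint's range is limited). The gripper opens to 88 mm and grips with 3 to 60 N. Pads are 18 mm wide; open, the fingers measure 123 mm over their backs; the gripper's body (75 mm by 187 mm) begins 45 mm behind the grasp point.
Start: joints at [1.323, 0.689, -0.195, 1.565, 0.157, 0.902, -0.215], TCP at [0.174, -0.6, 0.239] pointing down, gripper open.
Joint ranges: [-3.01, 3.01], [-0.46, 2.08], [-1.47, 1.51], [0.13, 2.56], [-1, 4.14], [0.04, 2.09], [-2.66, 2.66]. Speed limits (rad/s): [2.57, 2.57, 3.14, 3.14, 3.14, 3.14, 3.14].

## Interface

Orientations are given as a rotation vector (axis times angle).
In Python, from plant import bot gives the robot as it stands.
- The arm moves only by the tool arm_command, never from a script. Its argument "commands" is a list of rows, each a list of 5 numbers: the closure, from -1 (fully open) to 1 (shut), then the shift along the tool's x, y, z in cm, then the turn about the tool's z in rad. In form: [[grip, dx, dy, dz, spin], ...]. A call has exactly 8 rows; each row is the pose to reach, as a shift and turn from the pose commanded when the call began, along the tool's axes at that moment; what a row does not reach only later rows make up. A row lasts 1/10 s, in which the tool goes at most 50 mm and 8.59 degrees, less where a joint would pass 70% of its speed; a pose out of reach is approached as far as the arm can. A call with a gripper value outside its range is refused whole. The fingers move at their own pace and stop on an object; "force" is the grip in N (left out, the last holds). Time passes only in rows, so rows that repeat a pose let the fingers close, or fill a call up. It gives the time, the measured TCP pose, the force, the opening and the grip force at its end, in the units of the state.
- bot.get_state(): the state, without advancing time (a new reading comes with each control period).
- bot.snapshot(name): name is "scene" or "top" or "wrist"; returns a dict with "color" (480x640x3 uint8, red, green, blue), "camera_matrix" (3x3 intrinsics, pixels), "dist_coeffs" ([k1, k2, p1, p2, k3] as OpenCV has them; the pictures are not rectified), "R" (3x3) and "t" (3): a world point X has camera coordinates R X + t. Camera axes: x right, y down, z forward; pixel columns grow to the right and rows downward; lengths in m; the calibration is good to about 2 mm. A picture is of the moment at which its call begins. There is no depth.
- bot.finish_job(): hands the job in; it is judged then, once.
The state is a dict: "clock": time; "q": joint angles; "qd": joint speeds; "joint_torque": joint torques, N m; "tool_pos": TCP position; "tool_rot": TCP orientation; "ft_force": force on the tool from outside, world axes, zero at the start; "wrist_torque": the same for the moment, N m; "width": finger opening in m; "grasp_force": force on a finger pad.
Only numpy, scipy, OpenCV 4.12 (cv2) and the standard library are available. Lean on these libraries where they do the work, as an engineer would, in place of code of your own. Each camera call takes 0.05 s, during which the arm holds its last target. There are 200 camera calls.

## Task

On the orange control box, turn the click-stop dial exactly four clicks clockwise (seen from above) by pushing its fin with a fingertip; do not grip the dial, push it gently, and do not let it go past the fourth click. Then press the round key on the same box fully down to confirm, and let it come back up. Leave the metal pieces and the screwdriver beside the box alone.

Things in the scene. Friction and masses are not known exactly. Their poses are not given: they have to be found in the camera images.
- control_box: Control box, fixed to the bench: orange shell with a black top panel, 170 (x) by 270 (y) by 66 mm high. Origin at the centre of its underside, on the bench; z up; -x is its front edge (towards the robot at yaw 0). The dial sits on its +y half, the round key on its -y half; a small flat display lies on the panel beyond the key.
- dial: Grey plastic dial: a flat round skirt 86 mm in diameter, its top 13 mm above the panel (78 mm above the bench), with a hub 24 mm in diameter in the middle and one upright radial fin, 10 mm thick, from the hub to the rim; hub and fin rise 21 mm above the skirt. Origin on the turning axis at panel height (65 mm); turns with the dial. A fingertip above the skirt can push the fin's flank.
- fin_tip (a point): Top outer end of the fin, 42 mm from the axis, 99 mm above the bench; turns with the dial. The ten click stops (white ticks on the panel) are 24 degrees apart; at the first the fin points 108 degrees anticlockwise of the box's +x, and the others follow clockwise from above; end stops bound them. It starts at one of the first four; four clicks turn it 96 degrees.
- dial_axis (a point): Centre of the hub's top, on the vertical turning axis, 99 mm above the bench, at (0, +60, 99) mm in the box's frame. Feel of the dial: pushing the fin's middle takes at most about 4 N just off a stop; the resistance fades to nothing half-way (12 degrees) to the next stop, where the dial snaps forward by itself, ahead of the finger, into that stop (the click) and stays there.
- key_top (a point): Centre of the top face of the round key: a grey push button 30 mm in diameter in a low grey housing on the panel, 146 mm from the dial axis, its top about 22 mm above the panel (87 mm above the bench); at (-20, -85) mm in the box's frame. It moves straight down.
- key (a joint): Travel of the key: 0 up, 0.006 m fully down. A spring returns it; 5 N holds it fully down.
- insert: Loose aluminium cylinder, 32 mm in diameter, 110 mm high, standing on the bench left (+y) of the box. Origin at the centre of its foot. To be left alone.
- sleeve: Loose brass tube, 44 mm outside diameter, 20 mm bore, 50 mm high, standing on the bench right (-y) of the box. Origin at the centre of its foot. To be left alone.
- driver: Loose screwdriver lying on the bench beyond the box (+x side), roughly parallel to its long side. To be left alone.

How it is judged:
On the way, in this order (a step that is already met when the one before it is completed fails the run):
1. the dial rests four clicks clockwise of where it started (distance of fin_tip from where it was at the start of the episode between 0.0588 and 0.0658 m), for 0.2 s.
2. then the key is pressed down (value of joint key above 0.0045 m), for 0.05 s.
At the end, for the whole second after the job is handed in: The dial rests at the fourth click stop clockwise of its start (within about 0.3 of a click) and the key, pressed after that to at least 4.5 of its 6 mm, is up again (all of step 1 and value of joint key below 0.0015 m); the robot touches nothing.
It fails at once if the dial went past the fourth click (distance of fin_tip from where it was at the start of the episode above 0.0704 m).
It fails at once if the key was pressed while the dial was not at the fourth click (value of joint key above 0.003 m and not (distance of fin_tip from where it was at the start of the episode between 0.0588 and 0.0658 m)).
It fails at once if the dial was gripped or pushed roughly (over 25 N) (contact force between the fingers and dial above 25 N).
It fails at once if the aluminium cylinder, the brass tube or the screwdriver was moved (over 20 mm), tipped or lifted (distance of any of insert, sleeve, driver from where it was at the start of the episode above 0.02 m or angle between any of insert, sleeve's own z axis and vertical above 0.5 rad).
It also fails if it takes over 51 s, if anything falls off the work surface, if the arm or the gripper's body presses on something with over 40 N, if the wrist force passes 120 N, or if a joint passes its speed limit or range.

## Working session

There is one attempt and no reset: what is moved stays moved. The work goes in short steps, Python scripts to look and compute and a tool call to move; the robot and the scene stay as the last step left them, time stands still between calls to the robot, and variables do not carry over. Pictures are saved under pics/ and viewed, at most 10 in all, crops included, and the job is handed in when it is done.

Besides the shell and the picture viewer there is one more tool, called after "Emit:" as name([rows], argument=value, ...), one row to a line, values as JSON. arm_command: Moves the arm, as the interface text tells. Its arguments: {"type":"object","properties":{"commands":{"type":"array","items":{"type":"array","items":{"type":"number"}}},"force":{"type":"number"}},"required":["commands"]}

```bash
mkdir -p pics; cat > h.py <<'E'
import numpy as np, cv2
from plant import bot
def ray(s,uv,z):
    p=cv2.undistortPoints(np.array([[uv]],float),np.array(s["camera_matrix"]),np.array(s["dist_coeffs"]))[0,0]
    R=np.array(s["R"]);t=np.array(s["t"]);c=-R.T@t;d=R.T@np.array([*p,1]);return c+d*(z-c[2])/d[2]
def proj(s,X):
    return cv2.projectPoints(np.array(X,float).reshape(-1,1,3),cv2.Rodrigues(np.array(s["R"]))[0],np.array(s["t"]),np.array(s["camera_matrix"]),np.array(s["dist_coeffs"]))[0][:,0]
E
python3 - <<'E'
from h import *
import pickle
for n in("top","scene"):
    s=bot.snapshot(n);pickle.dump(s,open(n+".pkl","wb"));cv2.imwrite(f"pics/{n}1.png",s["color"][...,::-1]);print(n,-np.array(s["R"]).T@s["t"])
st=bot.get_state();print({k:np.round(st[k],3) for k in("clock","tool_pos","tool_rot","width")})
E
```

```text
top [0.47284948 0.04744235 1.00762873]
scene [0.9935167  0.82399138 0.91125762]
{'clock': np.float64(0.1), 'tool_pos': array([ 0.174, -0.6  ,  0.238]), 'tool_rot': array([-3.109e+00, -4.410e-01,  1.000e-03]), 'width': np.float64(0.088)}
```

View pics/top1.png

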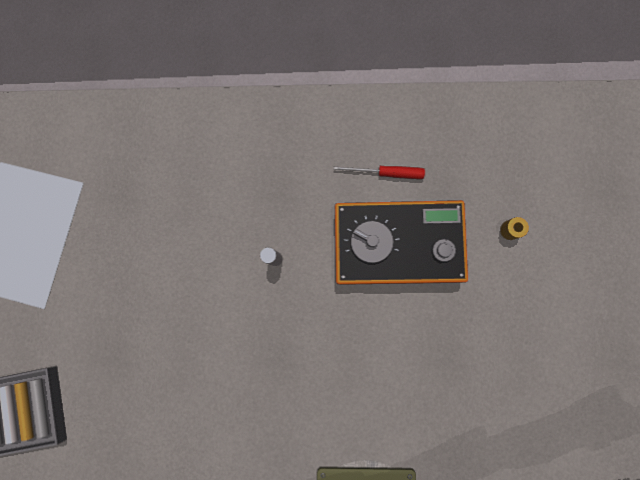

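View pics/scene1.png

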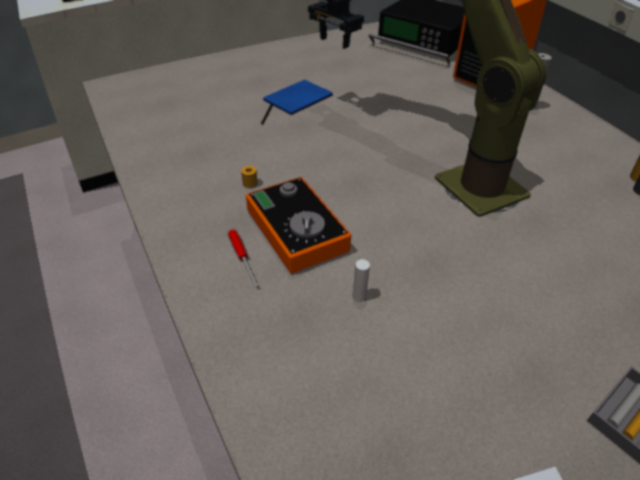

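The top view shows the box at about (335–467, 201–284), the dial hub at about (373,241), the fin pointing to about (354,232) and the key at (444,250). The loose pieces stand clear of the box. Next I'll measure these precisely.

```bash
python3 - <<'E'
from h import *
import pickle
s=pickle.load(open("top.pkl","rb"));im=s["color"]
hsv=cv2.cvtColor(im,cv2.COLOR_RGB2HSV)
m=cv2.inRange(hsv,(5,150,120),(18,255,255));m[:180]=0;m[300:]=0;m[:,:320]=0;m[:,480:]=0
c=max(cv2.findContours(m,cv2.RETR_EXTERNAL,cv2.CHAIN_APPROX_NONE)[0],key=cv2.contourArea)
B=cv2.boxPoints(cv2.minAreaRect(c));P=np.array([ray(s,p,.064)[:2] for p in B]);print(B,P.round(4))
ctr=P.mean(0);r=cv2.minAreaRect(P.astype(np.float32)*1000);print(r)
e=max([P[1]-P[0],P[2]-P[1]],key=np.linalg.norm);e*=np.sign(e[1]);yaw=np.arctan2(-e[0],e[1]);print(ctr,np.degrees(yaw))
Rz=np.array([[np.cos(yaw),-np.sin(yaw)],[np.sin(yaw),np.cos(yaw)]])
ax=ctr+Rz@[0,.06];key=ctr+Rz@[-.02,-.085];print("axis",ax,"key",key)
crop=cv2.resize(im[195:290,330:475],None,fx=5,fy=5,interpolation=cv2.INTER_CUBIC)[...,::-1].copy()
def mk(p,z,col):
    q=(proj(s,[*p,z])[0]-[330,195]+.5)*5; cv2.circle(crop,tuple(int(v) for v in q),4,col,-1)
mk(ax,.099,(0,0,255));mk(key,.087,(0,255,0))
for k in range(4):
    a=np.radians(108-24*k)+yaw;mk(ax+.042*np.array([np.cos(a),np.sin(a)]),.099,[(255,0,0),(0,255,255),(255,0,255),(255,255,0)][k])
cv2.imwrite("pics/crop1.png",crop)
E
```

```text
[[334.2551  202.7336 ]
 [465.47568 199.88097]
 [467.24326 281.19037]
 [336.02267 284.04297]] [[ 0.6518  0.0626]
 [ 0.6555 -0.209 ]
 [ 0.4879 -0.2069]
 [ 0.4826  0.0595]]
((569.0458984375, -74.38551330566406), (169.20278930664062, 271.5816650390625), 0.7899547815322876)
[ 0.56944617 -0.07345309] 0.7899654089811609
axis [ 0.56861895 -0.01345879] key [ 0.55061998 -0.15872075]
```

View pics/crop1.png

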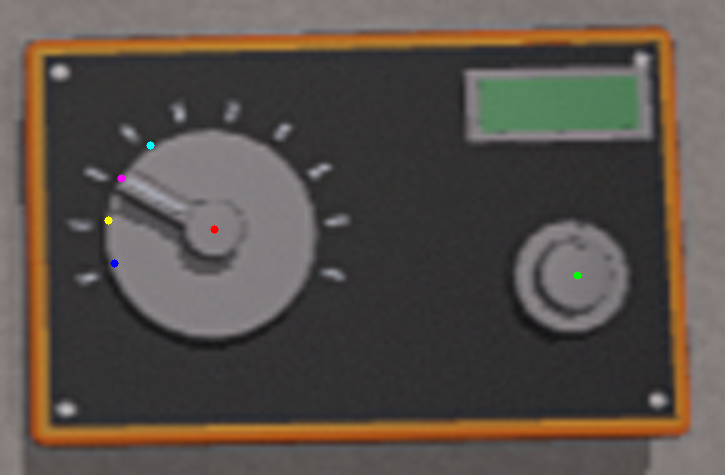

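The fin is at the third stop (60° in the box frame), so the target is the seventh (−36°). The projected axis (214,229) and key (577,275) fall on the dial and key in the crop. I'll now travel above the spot behind the fin.

Emit:
arm_command([
  [1,4,-4,0,-0.1],
  [1,8,-7.5,0,-0.2],
  [1,12,-11,0,-0.3],
  [1,16,-15,0,-0.4],
  [1,20,-18.5,0,-0.5],
  [1,24,-22,0,-0.6],
  [1,27,-25,0,-0.7],
  [1,27,-25,0,-0.78],
], force=20)

```text
clock: 0.9
tool_pos: [0.3662, -0.2803, 0.239]
tool_rot: [-2.699, -1.606, -0.004]
ft_force: [-0.2, -0.3, 0.5]
width: 0.026
grasp_force: 0.0
```

```bash
cat >> h.py <<'E'
from scipy.spatial.transform import Rotation as Ro
AX=np.array([.5686,-.0135]);KEY=np.array([.5506,-.1587])
def pose():
    st=bot.get_state();R=Ro.from_rotvec(st["tool_rot"]).as_matrix();return np.array(st["tool_pos"]),R,st
def delta(tgt,yawdeg):
    p,R,st=pose();y=np.degrees(np.arctan2(R[1,0],R[0,0]))
    print("t",st["clock"],"pos",p.round(4),"yaw",y.round(2),"F",np.round(st["ft_force"],2),"w",np.round(st["width"],4),"q",np.round(st["q"],2))
    print("cm",(R.T@(np.array(tgt)-p)*100).round(2),"spin",round(-np.radians(yawdeg-y),3))
def behind(f,off,r=.03,z=.085):
    a=np.radians(f);return np.array([*(AX+r*np.array([np.cos(a),np.sin(a)])+off*np.array([-np.sin(a),np.cos(a)])),z])
E
python3 -c "
from h import *
delta(behind(60.8,.035,z=.16),60.8)"
```

```text
t 0.9 pos [ 0.3662 -0.2803  0.239 ] yaw 61.51 F [-0.21 -0.34  0.5 ] w 0.026 q [ 0.82  0.5  -0.41  2.03  0.31  0.66 -0.28]
cm [36.12  1.59  7.99] spin 0.012
```

Emit:
arm_command([
  [1,5,0.2,0,0],
  [1,10,0.4,0,0],
  [1,15,0.7,0,0],
  [1,20,0.9,0,0],
  [1,24.5,1.1,2,0],
  [1,29,1.3,4,0],
  [1,33,1.5,6,0],
  [1,36,1.6,8,0],
])

```text
clock: 1.7
tool_pos: [0.5544, 0.0237, 0.1576]
tool_rot: [-2.708, -1.593, -0.001]
ft_force: [-0.0, 0.2, 0.9]
width: 0.0006
grasp_force: 0.0
```

Emit:
arm_command([
  [1,0,0,0,0],
  [1,0,0,0,0],
  [1,0,0,0,0],
  [1,0,0,0,0],
  [1,0,0,0,0],
  [1,0,0,0,0],
  [1,0,0,0,0],
  [1,0,0,0,0],
])

```text
clock: 2.5
tool_pos: [0.553, 0.0213, 0.1589]
tool_rot: [2.709, 1.59, 0.0]
ft_force: [0.1, -0.0, -0.1]
width: 0.0007
grasp_force: 0.0
```

```bash
python3 -c "
from h import *
delta(behind(60.8,.035),60.8)
s=bot.snapshot('wrist');im=s['color'][...,::-1].copy()
for X,c in(((*AX,.099),(0,0,255)),(behind(60.8,0,.042,.099),(255,0,255)),((*KEY,.087),(0,255,0)),((*pose()[0][:2],.085),(255,255,0))):
    q=proj(s,X)[0];print(q.round());cv2.circle(im,tuple(int(v) for v in np.clip(q,-5000,5000)),4,c,-1)
cv2.imwrite('pics/w1.png',im)"
```

```text
t 2.5 pos [0.553  0.0213 0.1589] yaw 60.83 F [ 0.14 -0.   -0.06] w 0.0007 q [ 0.05  0.72 -0.29  1.86  0.34  0.62 -0.96]
cm [ 0.72 -0.45  7.39] spin 0.0
[365. 290.]
[368. 228.]
[423. 434.]
[318. 250.]
```

View pics/w1.png

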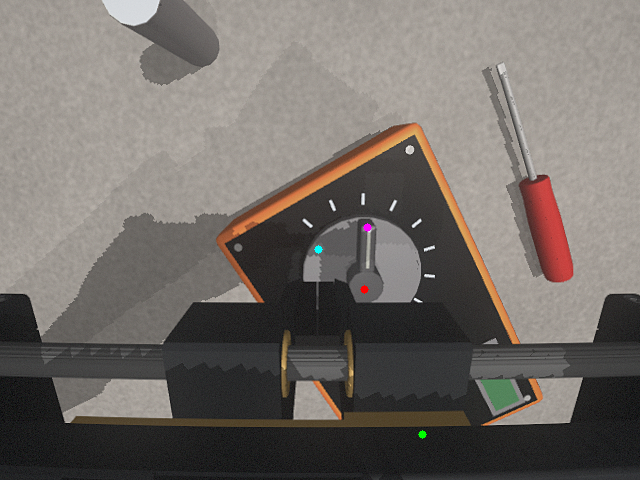

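The wrist view shows the projected axis (365,290) and fin tip (368,228) landing on the real ones, so the calibration holds. The shut fingertips are left of the fin, at about (318,285). Now I'll descend behind it.

Emit:
arm_command([
  [1,0.7,-0.3,1,0],
  [1,0.7,-0.3,2,0],
  [1,0.7,-0.3,3.5,0],
  [1,0.7,-0.3,5,0],
  [1,0.7,-0.3,6.2,0],
  [1,0.7,-0.3,7,0],
  [1,0.7,-0.3,7.4,0],
  [1,0.7,-0.3,7.4,0],
])

```text
clock: 3.35
tool_pos: [0.5536, 0.029, 0.0842]
tool_rot: [-2.709, -1.591, 0.001]
ft_force: [-0.3, 0.3, -0.1]
width: 0.0003
grasp_force: 0.0
```

Emit:
arm_command([
  [1,0,0.1,0,0],
  [1,0,0.2,0,0],
  [1,0,0.3,0,0],
  [1,0,0.4,0,0],
  [1,0,0.5,0,0],
  [1,0,0.6,0,0],
  [1,0,0.7,0,0],
  [1,0,0.7,0,0],
])

```text
clock: 4.15
tool_pos: [0.5601, 0.0255, 0.0847]
tool_rot: [2.709, 1.59, 0.0]
ft_force: [-0.1, 0.1, 0.3]
width: 0.0008
grasp_force: 0.0
```

```bash
python3 -c "
from h import *
delta(behind(60.8,.0225),60.8)
s=bot.snapshot('wrist');im=s['color'][...,::-1].copy();cv2.imwrite('pics/w2.png',im)"
```

```text
t 4.15 pos [0.5601 0.0255 0.0847] yaw 60.83 F [-0.09  0.09  0.32] w 0.0008 q [ 0.01  0.84 -0.23  1.88  0.39  0.47 -1.01]
cm [ 0.01  0.39 -0.03] spin 0.0
```

View pics/w2.png

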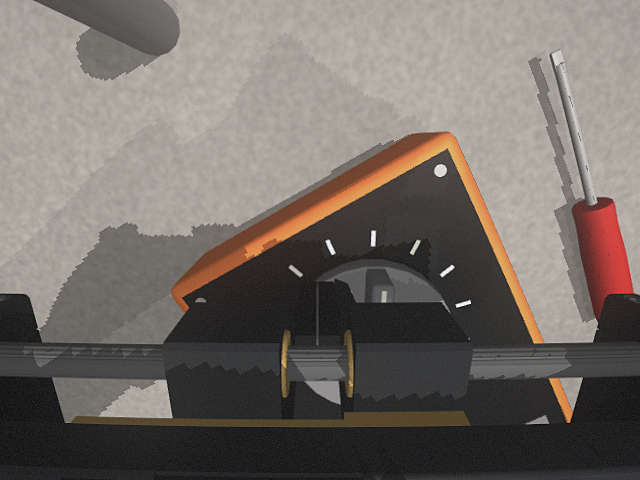

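The fingertip's right edge is at about column 352 and the fin's flank at about 366, a gap of a few mm. I'll creep in to contact and use the force to confirm it.

Emit:
arm_command([
  [1,0,0.1,0,0],
  [1,0,0.2,0,0],
  [1,0,0.3,0,0],
  [1,0,0.4,0,0],
  [1,0,0.5,0,0],
  [1,0,0.5,0,0],
  [1,0,0.5,0,0],
  [1,0,0.5,0,0],
])

```text
clock: 5.0
tool_pos: [0.5643, 0.0232, 0.0847]
tool_rot: [2.709, 1.591, -0.0]
ft_force: [0.2, 0.9, 0.4]
width: 0.0003
grasp_force: 0.0
```

Emit:
arm_command([
  [1,0,0.05,0,0],
  [1,0,0.1,0,0],
  [1,0,0.15,0,0],
  [1,0,0.2,0,0],
  [1,0,0.2,0,0],
  [1,0,0.2,0,0],
  [1,0,0.2,0,0],
  [1,0,0.2,0,0],
])

```text
clock: 5.8
tool_pos: [0.5661, 0.0222, 0.0847]
tool_rot: [2.709, 1.591, -0.0]
ft_force: [-0.2, 0.5, 0.6]
width: 0.0003
grasp_force: 0.0
```

Emit:
arm_command([
  [1,0,0.05,0,0],
  [1,0,0.1,0,0],
  [1,0,0.15,0,0],
  [1,0,0.2,0,0],
  [1,0,0.2,0,0],
  [1,0,0.2,0,0],
  [1,0,0.2,0,0],
  [1,0,0.2,0,0],
])

```text
clock: 6.6
tool_pos: [0.5677, 0.0213, 0.0847]
tool_rot: [-2.709, -1.591, 0.0]
ft_force: [-0.1, 0.6, 0.5]
width: 0.0001
grasp_force: 0.5
```

```bash
python3 -c "
from h import *
delta(behind(48.8,.0225),48.8)"
```

```text
t 6.6 pos [0.5677 0.0213 0.0847] yaw 60.84 F [-0.07  0.6   0.45] w 0.0001 q [ 0.02  0.85 -0.24  1.85  0.39  0.49 -0.99]
cm [ 0.41  0.2  -0.03] spin 0.21
```

Emit:
arm_command([
  [1,0,0.05,0,0],
  [1,0,0.1,0,0],
  [1,0,0.15,0,0],
  [1,0,0.2,0,0],
  [1,0,0.2,0,0],
  [1,0,0.2,0,0],
  [1,0,0.2,0,0],
  [1,0,0.2,0,0],
])

```text
clock: 7.4
tool_pos: [0.5698, 0.0204, 0.0847]
tool_rot: [2.709, 1.591, 0.001]
ft_force: [-1.7, 4.5, 0.6]
width: 0.0004
grasp_force: 1.5
```

```bash
python3 -c "
from h import *
delta(behind(60.8,.014),60.8)
s=bot.snapshot('wrist');im=s['color'][...,::-1].copy();cv2.circle(im,tuple(int(v) for v in proj(s,behind(60.8,0,.042,.099))[0]),3,(255,0,255),-1);cv2.imwrite('pics/w3.png',cv2.resize(im[200:360,240:480],None,fx=3,fy=3))"
```

```text
t 7.4 pos [0.5698 0.0204 0.0847] yaw 60.84 F [-1.68  4.49  0.64] w 0.0004 q [ 0.02  0.85 -0.24  1.85  0.39  0.49 -0.99]
cm [-0.02  0.15 -0.03] spin 0.001
```

View pics/w3.png

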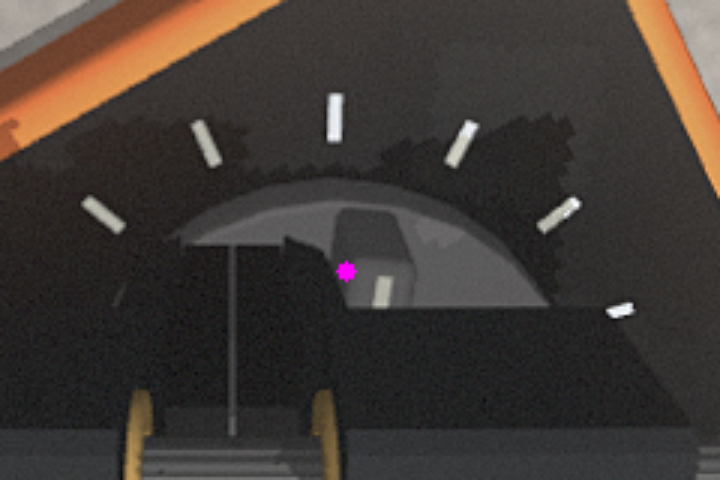

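The wrist force is about 4.7 N, so the fingertip touches the fin at an effective offset of about 16.5 mm. Next I'll follow the arc past the first half-way point.

Emit:
arm_command([
  [1,0.08,0.06,0,0.05],
  [1,0.16,0.22,0,0.1],
  [1,0.22,0.39,0,0.16],
  [1,0.28,0.56,0,0.21],
  [1,0.33,0.73,0,0.26],
  [1,0.33,0.73,0,0.26],
  [1,0.33,0.73,0,0.26],
  [1,0.33,0.73,0,0.26],
])

```text
clock: 8.25
tool_pos: [0.578, 0.019, 0.0848]
tool_rot: [2.891, 1.226, 0.001]
ft_force: [0.1, -0.4, 0.2]
width: 0.0003
grasp_force: 0.0
```

```bash
python3 -c "
from h import *
delta(behind(21.8,.0165),21.8)
s=bot.snapshot('wrist');im=s['color'][...,::-1].copy()
for k,f in enumerate((60.8,36.8,12.8)):
  cv2.circle(im,tuple(int(v) for v in proj(s,behind(f,0,.042,.099))[0]),2,[(255,0,255),(255,255,0),(0,255,0)][k],-1)
cv2.imwrite('pics/w4.png',cv2.resize(im[200:360,240:480],None,fx=3,fy=3))"
```

```text
t 8.25 pos [0.578  0.019  0.0848] yaw 45.97 F [ 0.05 -0.37  0.16] w 0.0003 q [-0.01  0.85 -0.18  1.83  0.29  0.49 -1.15]
cm [ 0.42  1.31 -0.02] spin 0.422
```

View pics/w4.png

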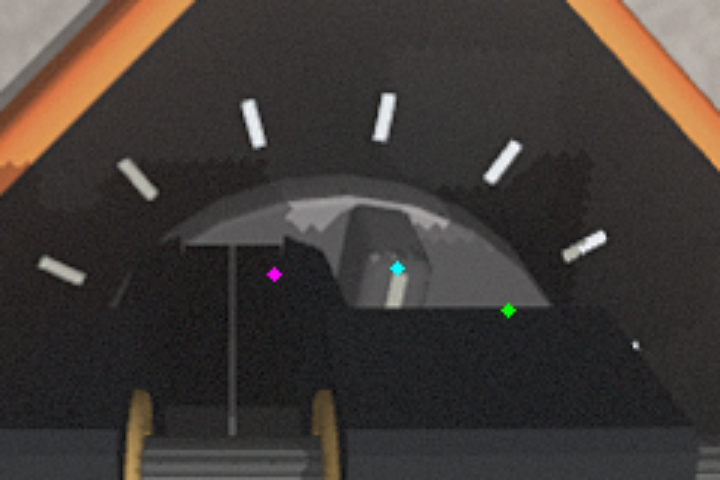

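One click is done: the fin tip sits on the predicted mark for the next stop (397,268 in the crop) and the force has dropped to zero. I'll repeat the 24° arc twice.

Emit:
arm_command([
  [1,0.08,0.16,0,0.05],
  [1,0.16,0.32,0,0.1],
  [1,0.22,0.49,0,0.16],
  [1,0.28,0.66,0,0.21],
  [1,0.33,0.83,0,0.26],
  [1,0.36,1.01,0,0.31],
  [1,0.39,1.18,0,0.37],
  [1,0.41,1.34,0,0.42],
])

```text
clock: 9.1
tool_pos: [0.5903, 0.013, 0.0848]
tool_rot: [3.085, 0.593, 0.001]
ft_force: [-0.3, -0.0, -0.9]
width: 0.0006
grasp_force: 0.0
```

Emit:
arm_command([
  [1,0,0,0,0],
  [1,0,0,0,0],
  [1,0,0,0,0],
  [1,0,0,0,0],
  [1,0,0,0,0],
  [1,0,0,0,0],
  [1,0,0,0,0],
  [1,0,0,0,0],
])

```text
clock: 9.9
tool_pos: [0.5901, 0.0132, 0.0847]
tool_rot: [3.084, 0.596, 0.0]
ft_force: [0.0, 0.4, 0.3]
width: 0.0002
grasp_force: 0.0
```

```bash
cat > look.py <<'E'
from h import *
import sys
f=float(sys.argv[1]);delta(behind(f,.0165),f)
s=bot.snapshot('wrist');im=s['color'][...,::-1].copy()
for k,g in enumerate((36.8,12.8,-11.2,-35.2)):
  cv2.circle(im,tuple(int(v) for v in proj(s,behind(g,0,.042,.099))[0]),2,[(255,0,255),(255,255,0),(0,255,0),(0,0,255)][k],-1)
cv2.imwrite(f'pics/{sys.argv[2]}.png',cv2.resize(im[200:360,240:480],None,fx=3,fy=3))
E
python3 look.py -2.2 w5
```

```text
t 9.9 pos [0.5901 0.0132 0.0847] yaw 21.88 F [0.04 0.41 0.29] w 0.0002 q [-0.05  0.86 -0.08  1.79  0.13  0.5  -1.41]
cm [ 0.43  1.4  -0.03] spin 0.42
```

Emit:
arm_command([
  [1,0.08,0.16,0,0.05],
  [1,0.16,0.32,0,0.1],
  [1,0.22,0.49,0,0.16],
  [1,0.28,0.66,0,0.21],
  [1,0.33,0.84,0,0.26],
  [1,0.36,1.02,0,0.31],
  [1,0.4,1.2,0,0.37],
  [1,0.43,1.4,0,0.42],
])

```text
clock: 10.75
tool_pos: [0.5994, 0.0018, 0.0847]
tool_rot: [-3.141, 0.066, -0.0]
ft_force: [-0.8, 4.2, 0.9]
width: 0.0002
grasp_force: 1.8
```

Emit:
arm_command([
  [1,0,0,0,0],
  [1,0,0,0,0],
  [1,0,0,0,0],
  [1,0,0,0,0],
  [1,0,0,0,0],
  [1,0,0,0,0],
  [1,0,0,0,0],
  [1,0,0,0,0],
])

```text
clock: 11.55
tool_pos: [0.5993, 0.0019, 0.0847]
tool_rot: [-3.141, 0.06, -0.0]
ft_force: [0.1, 3.3, -0.1]
width: 0.0002
grasp_force: 1.5
```

```bash
python3 look.py -26.2 w6
```

```text
t 11.55 pos [0.5993 0.0019 0.0847] yaw -2.18 F [ 0.09  3.29 -0.11] w 0.0002 q [-0.09  0.87  0.02  1.77 -0.03  0.51 -1.66]
cm [ 0.41  1.37 -0.03] spin 0.419
```

View pics/w6.png

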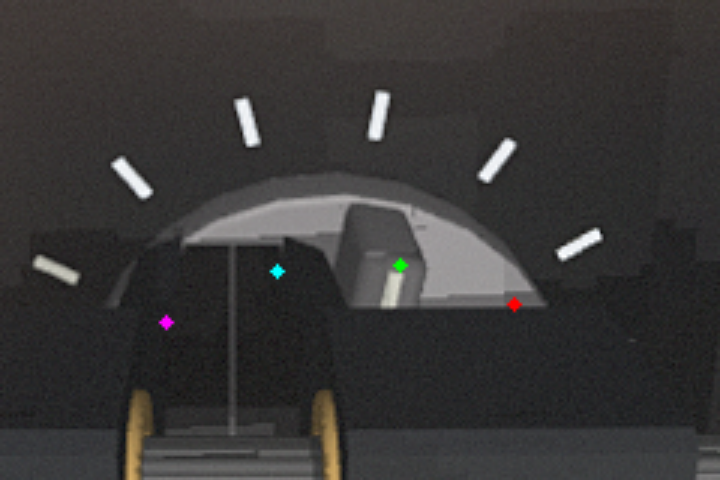

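The fin is on the third-click mark (green, 400,265). The finger rests lightly on it at 3.3 N, so it leads more than planned. The last click therefore needs only about 11–13° more, and I'll take it in small steps.

Emit:
arm_command([
  [1,0.05,0.1,0,0.035],
  [1,0.1,0.21,0,0.07],
  [1,0.16,0.32,0,0.105],
  [1,0.2,0.43,0,0.14],
  [1,0.24,0.54,0,0.175],
  [1,0.24,0.54,0,0.175],
  [1,0.24,0.54,0,0.175],
  [1,0.24,0.54,0,0.175],
])

```text
clock: 12.4
tool_pos: [0.6015, -0.0043, 0.0847]
tool_rot: [3.123, -0.335, 0.0]
ft_force: [-0.8, -0.0, 0.3]
width: 0.0006
grasp_force: 0.0
```

```bash
python3 look.py -14.2 w7
```

```text
t 12.4 pos [ 0.6015 -0.0043  0.0847] yaw -12.23 F [-0.82 -0.03  0.27] w 0.0006 q [-0.1   0.87  0.06  1.76 -0.09  0.51 -1.77]
cm [ 0.04  0.05 -0.03] spin 0.034
```

View pics/w7.png

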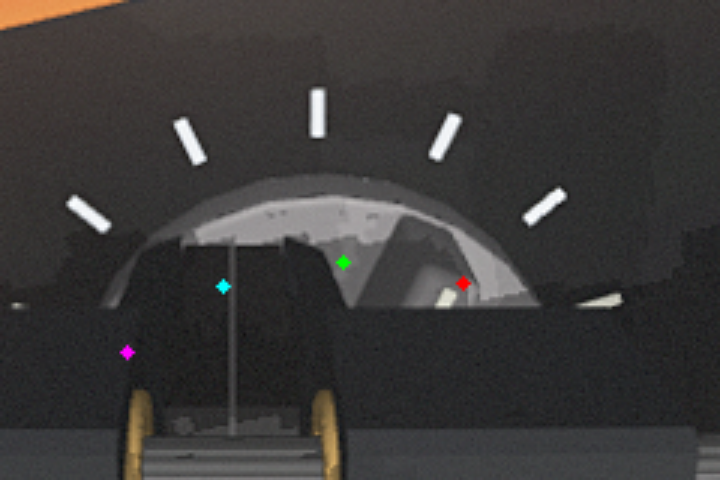

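The red mark for the fourth click (463,283) sits on the fin tip and the finger is free of contact. I'll back off and lift.

Emit:
arm_command([
  [1,0,-0.3,0,0],
  [1,0,-0.6,0,0],
  [1,0,-0.6,-1.5,0],
  [1,0,-0.6,-3,0],
  [1,0,-0.6,-4.5,0],
  [1,0,-0.6,-6,0],
  [1,0,-0.6,-6,0],
  [1,0,-0.6,-6,0],
])

```text
clock: 13.25
tool_pos: [0.603, 0.0021, 0.1456]
tool_rot: [-3.124, 0.334, -0.002]
ft_force: [0.1, 0.2, -0.3]
width: 0.0001
grasp_force: 0.0
```

```bash
python3 -c "
from h import *
delta([*KEY,.095],-12)"
```

```text
t 13.25 pos [0.603  0.0021 0.1456] yaw -12.22 F [ 0.1   0.24 -0.34] w 0.0001 q [-0.12  0.78  0.08  1.73 -0.09  0.64 -1.78]
cm [-1.73 16.83  5.06] spin -0.004
```

Emit:
arm_command([
  [1,-0.5,4,0,0],
  [1,-0.9,8,0,0],
  [1,-1.3,12,0,0],
  [1,-1.7,15,0,0],
  [1,-1.7,16.8,0,0],
  [1,-1.7,16.8,1,0],
  [1,-1.7,16.8,2,0],
  [1,-1.7,16.8,2,0],
])

```text
clock: 14.05
tool_pos: [0.5497, -0.1558, 0.1225]
tool_rot: [-3.122, 0.33, 0.006]
ft_force: [0.3, 0.3, 0.3]
width: 0.0002
grasp_force: 0.0
```

```bash
python3 -c "
from h import *
delta([*KEY,.095],-12)
s=bot.snapshot('top');im=s['color'][...,::-1].copy()
for g in(60.8,-35.2): cv2.circle(im,tuple(int(v) for v in proj(s,behind(g,0,.046,.099))[0].round()),0,(0,0,255),-1)
a=im[195:290,330:475]
cv2.imwrite('pics/t2.png',cv2.resize(a,None,fx=5,fy=5,interpolation=cv2.INTER_CUBIC))"
```

```text
t 14.05 pos [ 0.5497 -0.1558  0.1225] yaw -12.06 F [0.35 0.33 0.27] w 0.0002 q [ 0.18  0.78  0.03  1.83 -0.04  0.53 -1.54]
cm [0.16 0.27 2.75] spin -0.001
```

View pics/t2.png

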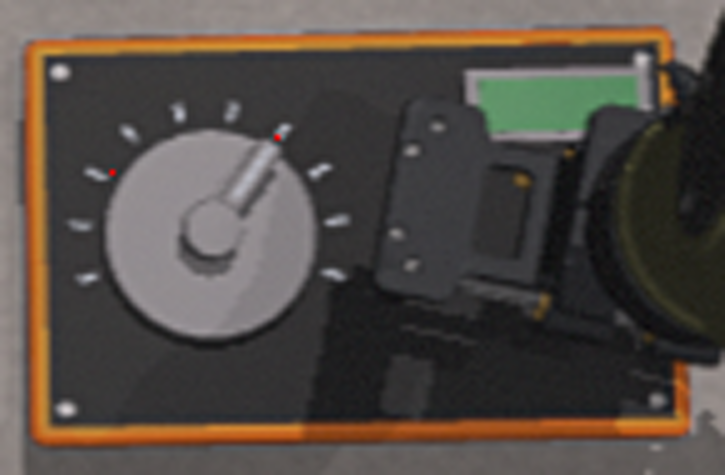

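The dial fin is on the 7th tick (278,138), four clicks from the 3rd. Now the key.

Emit:
arm_command([
  [1,0,0,0.5,0],
  [1,0,0,1.2,0],
  [1,0,0,2,0],
  [1,0,0,2.6,0],
  [1,0,0,3,0],
  [1,0,0,3,0],
  [1,0,0,3,0],
  [1,0,0,3,0],
])

```text
clock: 14.9
tool_pos: [0.5508, -0.1585, 0.095]
tool_rot: [3.124, -0.334, 0.001]
ft_force: [-0.2, 0.7, 0.8]
width: 0.0003
grasp_force: 0.0
```

```bash
python3 -c "
from h import *
delta([*KEY,.081],-12)"
```

```text
t 14.9 pos [ 0.5508 -0.1585  0.095 ] yaw -12.22 F [-0.16  0.69  0.81] w 0.0003 q [ 0.18  0.83  0.03  1.84 -0.04  0.47 -1.54]
cm [-0.01  0.02  1.4 ] spin -0.004
```

Emit:
arm_command([
  [1,0,0,0.3,0],
  [1,0,0,0.6,0],
  [1,0,0,0.9,0],
  [1,0,0,1.1,0],
  [1,0,0,1.3,0],
  [1,0,0,1.35,0],
  [1,0,0,1.4,0],
  [1,0,0,1.4,0],
])

```text
clock: 15.7
tool_pos: [0.5506, -0.1584, 0.0815]
tool_rot: [3.124, -0.334, 0.001]
ft_force: [-0.5, 0.2, 9.3]
width: 0.0
grasp_force: 4.2
```

At 9.3 N (more than the 5 N needed) the key is on its stop. I'll press a touch more, hold, then lift away.

Emit:
arm_command([
  [1,0,0,0.05,0],
  [1,0,0,0.05,0],
  [1,0,0,0.05,0],
  [1,0,0,-0.3,0],
  [1,0,0,-0.8,0],
  [1,0,0,-2,0],
  [1,0,0,-4,0],
  [1,0,0,-6,0],
])

```text
clock: 16.5
tool_pos: [0.5502, -0.1584, 0.1415]
tool_rot: [-3.124, 0.334, 0.001]
ft_force: [0.7, -0.3, 0.6]
width: 0.0007
grasp_force: 0.0
```

Emit:
arm_command([
  [1,0,0,-2,0],
  [1,0,0,-4,0],
  [1,0,0,-4,0],
  [1,0,0,-4,0],
  [1,0,0,-4,0],
  [1,0,0,-4,0],
  [1,0,0,-4,0],
  [1,0,0,-4,0],
])

```text
clock: 17.3
tool_pos: [0.5503, -0.1584, 0.1802]
tool_rot: [-3.124, 0.334, 0.001]
ft_force: [0.1, 0.2, -0.3]
width: 0.0002
grasp_force: 0.0
```

```bash
python3 -c "
from h import *
p,R,st=pose();print(p,st['ft_force']);print(bot.finish_job())"
```

```text
[ 0.55027841 -0.15836666  0.1802162 ] [ 0.06040497  0.2150194  -0.26441993]
the job is handed in; nothing more can be done
None
```

I turned the dial four clicks clockwise, from the third tick to the seventh (confirmed in the top view). I then pressed the key until it read 9.3 N against the 5 N that holds it down, lifted the arm clear, and handed the job in at about 17 s; no verdict came back.

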